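# Dock the fixture pallet behind its drop catch

## Robot

A 6-joint arm with a two-finger parallel gripper is mounted at the origin on a cart in front of the work surface, level with it; the furniture and walls round the work are solid. World frame = base frame: x ahead of the robot, y to its left, z up, the work surface at z = 0. Lengths are in mm, angles in rad, forces in N, time in s.
With the tool pointing down it reaches from about 350 to 975 mm from the base axis. Payload 7.1 kg.
Tool frame: the origin (TCP) lies at the very end of the fingers, on their centre line; the grasp point (between the pads) lies 19 mm behind it; z points along the fingers, y is the line along which they close (so a half turn about z gives the same grasp; the last joint's range is limited). The gripper opens to 88 mm and grips with 3 to 60 N. Pads are 20 mm wide; open, the fingers measure 115 mm over their backs; the gripper's body (75 mm by 178 mm) begins 61 mm behind the grasp point.
Start: joints at [1.274, 0.423, 1.63, -0, 1.089, -0.019], TCP at [171.369, 601.03, 222.675] pointing down, gripper open.
Joint ranges: [-3, 3], [-0.9, 2.11], [0.09, 2.58], [-1.31, 4.45], [0.11, 2.69], [-2.54, 2.54]. Speed limits (rad/s): [2.39, 2.39, 3.01, 3.14, 3.14, 3.14].

## Interface

Orientations are given as a rotation vector (axis times angle).
In Python, from workcell import sensors, imaging, close_job gives the robot as it stands. The module is installed in compiled form; this text tells all that it offers.
- The arm moves only by the tool servo_tool, never from a script. Its argument "steps" is a list of rows, each a list of 3 entries, a list of its own where there are three numbers: the shift along the world's x, y, z in m, then the turn, a rotation vector about the world's x, y, z in degrees, then the opening, from -1 (shut) to 1 (fully open). A call has exactly 8 rows; each row shifts and turns the commanded pose from where the row before left it; what a row does not reach is not made up. A row lasts 1/12 s, in which the tool goes at most 41.7 mm and 7.16 degrees, less where a joint would pass 70% of its speed; a pose out of reach is approached as far as the arm can. A call is refused whole if a number of a shift passes 0.0417 or a number of a turn 7.16, either way. A call with a gripper value outside its range is refused whole. The fingers move at their own pace and stop on an object; the grip force is fixed at half the most. Time passes only in rows, so rows that do not move let the fingers close, or fill a call up. It gives the time, the measured TCP pose, the force, the opening and the grip force at its end, in the units of the state.
- sensors.get_obs(): the state, without advancing time (a new reading comes with each control period).
- imaging.get_image(name): name is "scene" or "top" or "wrist"; returns a dict with "color" (384x512x3 uint8, blue, green, red), "range_z" (384x512 float32, mm along the optical axis (not along the pixel's ray), 0 where there is no reading), "vertical_fov" (degrees; the focal length in pixels is half the picture's height over the tangent of half this angle, whatever the lens; pixels are square), "cx", "cy" (the principal point, pixels), "rvec" (rotation vector, rad) and "tvec" (3), from world to camera coordinates, as OpenCV has them; the wrist camera has in their place "tool_from_camera" (4x4, takes a point from camera to tool coordinates, whose origin is the TCP and whose axes are the flange's). Camera axes: x right, y down, z forward; pixel columns grow to the right and rows downward; lengths in mm; the calibration is good to about 2 mm. A picture is of the moment at which its call begins: read the wrist's pose just before it.
- close_job(): hands the job in; it is judged then, once.
The state is a dict: "t": time; "qpos": joint angles; "qvel": joint speeds; "joint_torque": joint torques, N m; "ee_pos": TCP position; "orientation": TCP orientation; "ft_force": force on the tool from outside, world axes, zero at the start; "moment": the same for the moment, N m; "width": finger opening in mm; "grasp_force": force on a finger pad.
Only numpy, scipy, OpenCV 4.12 (cv2) and the standard library are available. Lean on these libraries where they do the work, as an engineer would, in place of code of your own. Each camera call takes 0.05 s, during which the arm holds its last target. There are 200 camera calls.

## Task

Take the fixture pallet with the plaster blank by its blue grip, set it plaster end first in the open mouth of the bench dock and slide it in, so that its own front edge lifts the red drop catch, then gently on against the sprung buffer until the catch has dropped fully behind it; let go and leave it locked in. Feel your way, because the catch and buffer are clamped at no exact place and the pallet must not be rammed or forced; touch only the pallet, never the dock or the catch, and leave the other things on the bench where they are.

Things in the scene. Friction and masses are not known exactly. Their poses are not given: they have to be found in the camera images.
- pallet: Loose fixture pallet, 0.25 to 0.49 kg: flat aluminium plate 110 (x) x 120 (y) x 12 mm. Origin: centre of its underside; +x points to its front edge (plaster end, goes in first), z up. On top: a blue grip fin, and a white plaster blank 26 x 52 mm at x = +34 mm, up to z = 28 mm, between two steel pins up to z = 24 mm.
- pallet_grip (a point): Middle of the pallet's blue upright grip fin, at pallet x = -15, y = 0, z = 36 mm. The fin is 50 mm long (x), 16 mm thick (y) and stands from the plate (z = 12 mm) up to z = 52 mm; grip it from above across y.
- pallet_front (a point): Middle of the pallet's front edge on its underside: pallet x = +55, y = 0, z = 0 mm.
- dock: Bench dock fixed to the table: plywood base 360 (x) x 190 (y) x 10 mm. Origin: centre of its underside; +x is the way the pallet slides in, z up. The base's top (z = 10 mm) is the sliding floor. Aluminium side rails, inner faces 125 mm apart, tops at z = 28 mm, run from x = -50 to +115 mm. A grey yoke along it carries the red catch and black buffer. Friction adds 1 to 4 N to a push.
- dock_mouth (a point): Point on the dock's floor at dock x = -90, y = 0, z = 10 mm, where the mouth between the rails begins: about 143 mm wide here, narrowing to 125 mm at x = -50 mm. In front of it (x = -180 to -90 mm) the floor is a bare apron. The pallet can enter only by sliding: steel lips reach 10 mm in over its sides, 17 mm above the floor, from x = -5 mm (right) and +58 mm (left).
- dock_catch (a point): Point of the dock (x = 10, y = 49, z = 17 mm) where the back of the catch's 8 mm roller nose is when the yoke sits at its middle place. The yoke is clamped up to 25 mm off that, either way along x: NOT measured. Nose bottom 3 mm over the floor; arm slopes up to a pivot 55 mm before it at z = 48 mm, on a post 64 mm high at y = 84 mm; no part is nearer the midline than y = 40 mm.
- dock_buffer (a point): Point of the dock (x = 119, y = 0, z = 18 mm) where the face of the sprung rubber buffer is when the yoke sits at its middle place (same unmeasured offset as the catch). It pushes back with 2 N at first and 0.6 N more per mm. The catch drops after about 5 mm (5 N); solid stops after 8 mm (7 N). Locked pallet: dock x = 65 mm plus offset. Keep pallet and dock from pressing each other over 20 N.
- catch (a joint): Hinge angle of the red drop catch (rad), which falls by its own weight (it takes under 3 N of push to lift): 0 = fully down (before the pallet comes and again once it has dropped behind it), about 0.17 to 0.2 while its roller rides on top of the pallet; grows as the nose lifts.
- tape_teal: Roll of teal tape, 100 mm across, 25 mm high, lying flat, right of the dock's far end. Bystander, loose; origin at the centre of its underside.
- primed_can3: White primed can, 66 mm across, 144 mm high, behind the pallet on the right. Bystander, loose; origin at the centre of its underside.
- mix_cup0: Small off-white mixing cup, 67 mm across, 66 mm high, left of the dock. Bystander, loose; origin at the centre of its underside.
- green_beaker: Green beaker, 65 mm across, 73 mm high, at the back left. Bystander, loose; origin at the centre of its underside.

How it is judged:
By the outcome, as a careful person would: the job done as asked, in the order asked, and still so for the second after the job is handed in, with the robot touching nothing.
It also fails if it takes over 72 s, if anything falls off the work surface, if the arm or the gripper's body presses on something with over 40 N, if the wrist force passes 120 N, or if a joint passes its speed limit or range.

## Working session

There is one attempt and no reset: what is moved stays moved. The work goes in short steps, Python scripts to look and compute and a tool call to move; the robot and the scene stay as the last step left them, time stands still between calls to the robot, and variables do not carry over. Pictures are saved under pics/ and viewed, at most 10 in all, crops included, and the job is handed in when it is done.

Besides the shell and the picture viewer there is one more tool, called after ">>>" as name(argument=value, ...) on one line, values as JSON. servo_tool: Moves the arm, as the interface text tells. Its arguments: {"type":"object","properties":{"steps":{"type":"array"}},"required":["steps"]}

```bash
mkdir -p pics; cat > h.py <<'E'
import numpy as np, cv2
from workcell import sensors, imaging
def grab(n,f=None):
    o=sensors.get_obs(); d=imaging.get_image(n)
    if f: cv2.imwrite(f,d["color"])
    return o,d
def foc(d): return d["color"].shape[0]/2/np.tan(np.radians(d["vertical_fov"])/2)
def T(o,d):
    if "rvec" in d:
        R=cv2.Rodrigues(np.array(d["rvec"],float))[0]; return R.T, -R.T@np.array(d["tvec"],float).ravel()
    M=np.array(d["tool_from_camera"]); R=cv2.Rodrigues(np.array(o["orientation"],float))[0]
    return R@M[:3,:3], R@M[:3,3]+np.array(o["ee_pos"])
def ray(o,d,u,v,z=None):
    """world pt at pixel: from depth, or on plane z"""
    R,c=T(o,d); f=foc(d); r=np.array([(u-d["cx"])/f,(v-d["cy"])/f,1.]); w=R@r
    if z is None: return c+w*d["range_z"][int(round(v)),int(round(u))]
    return c+w*(z-c[2])/w[2]
def cloud(o,d):
    R,c=T(o,d); f=foc(d); v,u=np.mgrid[:384,:512]; Z=d["range_z"]
    P=np.stack([(u-d["cx"])/f*Z,(v-d["cy"])/f*Z,Z],-1); return P@R.T+c
E
python3 - <<'E'
from h import *
import pickle
for n in("top","scene"):
    o,d=grab(n,f"pics/{n}0.png"); pickle.dump((o,d),open(f"{n}0.pkl","wb"))
    print(n,T(o,d)[1])
print(o)
a=[cv2.imread(f"pics/{n}0.png") for n in("top",)]
E
```

```text
top [ 515.76645134   56.06673587 1064.70128341]
scene [  77.90791288 -940.47308695 1099.99481378]
{'t': 0.05, 'qpos': array([ 1.27399363e+00,  4.23812700e-01,  1.63060683e+00, -3.17600861e-05,
        1.08862111e+00, -1.90116830e-02]), 'qvel': array([ 0.00177401,  0.00015786,  0.00022717,  0.0004281 ,  0.00031134,
       -0.00106465]), 'joint_torque': array([-5.13679261e-04, -5.46082020e+01, -2.74620688e+01,  6.47125114e-02,
        1.86182361e-02, -6.49558316e-06]), 'ee_pos': array([171.23545594, 600.55119473, 221.95194608]), 'orientation': array([-4.34900705e-01, -3.11114201e+00,  2.25300233e-03]), 'ft_force': array([ 0.08488008, -0.48110772,  0.31889667]), 'moment': array([-0.00760758,  0.00459848,  0.02608867]), 'grasp_force': 0.0, 'width': 87.90582492447827}
```

View pics/top0.png

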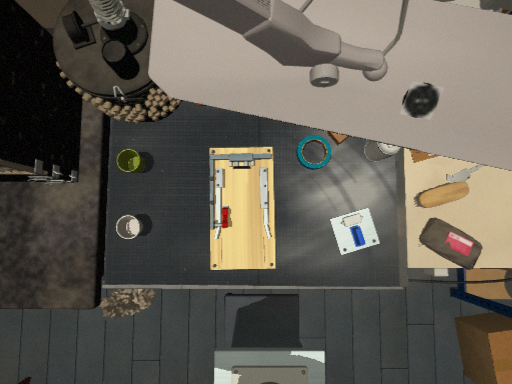

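View pics/scene0.png

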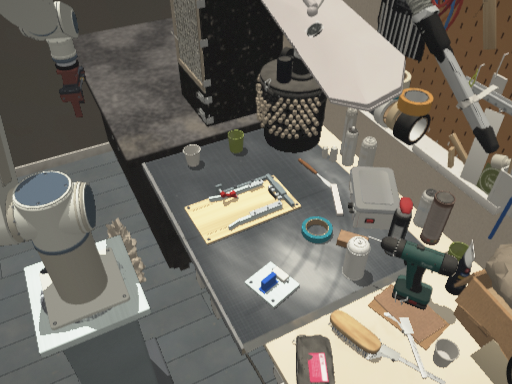

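The top view shows the dock at about (242,208), its mouth facing the robot (bottom). The red catch is at (226,216) and the buffer at (242,160). The pallet is at (355,231), blue grip at (358,236), plaster at (352,219). The scene view agrees, and the can stands behind the pallet.

```bash
python3 - <<'E'
from h import *
import pickle
o,d=pickle.load(open("top0.pkl","rb")); P=cloud(o,d); c=d["color"]; hsv=cv2.cvtColor(c,cv2.COLOR_BGR2HSV)
print(foc(d),P[208,242],P[290,100])
def reg(m): 
    n,l,s,_=cv2.connectedComponentsWithStats(m.astype(np.uint8)); i=1+np.argmax(s[1:,4]); return l==i
roi=np.zeros(c.shape[:2],bool); roi[140:275,200:285]=1
# dock outline
wood=roi&(P[...,2]>4)&(P[...,2]<16); wood=reg(wood)
xy=P[roi&(P[...,2]>4)&(P[...,2]<80)][:,:2].astype(np.float32); print("dock rect",cv2.minAreaRect(xy))
roi[:]=0; roi[200:260,322:388]=1
pl=roi&(P[...,2]>6)&(P[...,2]<70); xy=P[roi&(P[...,2]>6)&(P[...,2]<18)][:,:2].astype(np.float32);print("pallet",cv2.minAreaRect(xy))
b=roi&(hsv[...,0]>100)&(hsv[...,0]<130)&(hsv[...,1]>120)&(P[...,2]>40); print("blue",cv2.minAreaRect(P[b][:,:2].astype(np.float32)),P[b].mean(0))
w=roi&(P[...,2]>22)&(P[...,2]<34)&(hsv[...,1]<60);print("plaster",P[w].mean(0))
r=((hsv[...,0]<8)|(hsv[...,0]>172))&(hsv[...,1]>150)&(np.mgrid[:384,:512][1]>200)&(np.mgrid[:384,:512][1]<280)
q=P[r&(P[...,2]>5)];print("red",q.min(0),q.max(0))
A=cv2.resize(c[140:275,195:285],None,fx=4.4,fy=4.4,interpolation=cv2.INTER_CUBIC);B=cv2.resize(c[200:260,322:388],None,fx=5,fy=5,interpolation=cv2.INTER_CUBIC)
B=cv2.copyMakeBorder(B,0,A.shape[0]-B.shape[0],0,0,cv2.BORDER_CONSTANT); cv2.imwrite("pics/crop0.png",np.hstack([A,B]))
E
```

```text
357.521078561455 [556.93976653  81.43573177  10.76587633] [314.9557285  495.3331631   -8.71740453]
dock rect ((563.1705322265625, 85.28050231933594), (241.1337127685547, 399.2149963378906), 87.60291290283203)
pallet ((492.30291748046875, -248.28475952148438), (110.15608978271484, 121.09767150878906), 16.837799072265625)
blue ((506.3227844238281, -107.95077514648438), (325.29296875, 46.349098205566406), 78.5955581665039) [ 478.31546808 -248.52297932   59.29691265]
plaster [ 524.7012443  -237.56099679   26.54441629]
red [501.5331878  122.49737518   8.7257364 ] [559.1459645  137.7996776   58.32156761]
```

View pics/crop0.png

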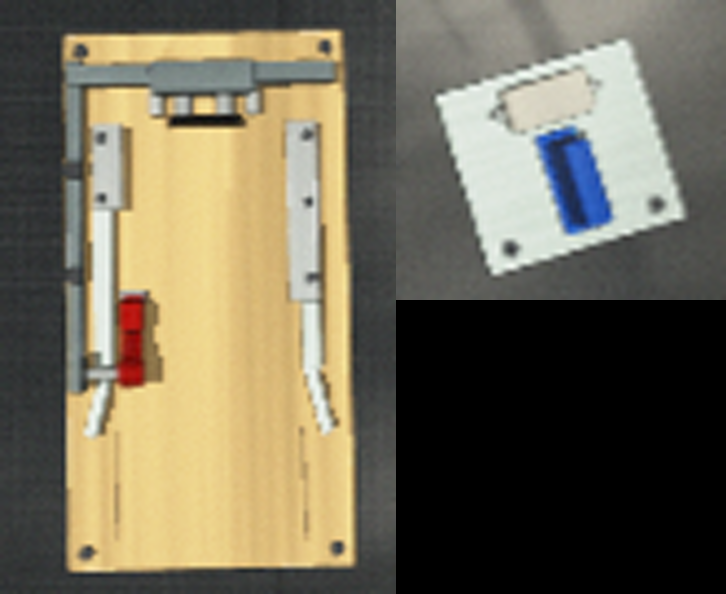

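The crop shows the dock corners at TL(63,35), TR(342,30), BL(67,571), BR(355,567). The buffer face is at about (207,125) and the catch nose back at (132,296).

```bash
python3 - <<'E'
from h import *
import pickle
o,d=pickle.load(open("top0.pkl","rb"))
g=lambda p,z,s=4.4,ox=195,oy=140: ray(o,d,(p[0]+.5)/s-.5+ox,(p[1]+.5)/s-.5+oy,z)[:2]
C=[g(p,10) for p in[(63,35),(342,30),(355,567),(67,571)]]
for c in C: print("dock c",c.round(1))
m=np.mean(C,0); X=(C[0]+C[1]-C[2]-C[3])/2; Y=(C[0]+C[3]-C[1]-C[2])/2
print(m,np.linalg.norm(X),np.linalg.norm(Y),"yawX",np.degrees(np.arctan2(X[1],X[0])),"yawY",np.degrees(np.arctan2(-Y[0],Y[1])))
a=np.arctan2(X[1],X[0]);R=np.array([[np.cos(a),-np.sin(a)],[np.sin(a),np.cos(a)]])
for n,p,z in[("buf",(207,120),25),("nose",(132,296),22),("Lrail in low",(111,365),28),("Lrail in hi",(115,215),28),("Rrail in low",(305,365),28),("R in hi",(303,305),28),("Lplate",(128,160),28),("Rplate",(287,160),28),("Ltip",(95,437),28),("Rtip",(327,433),28),("yoke top",(208,60),40)]:
    print(n,(R.T@(g(p,z)-m)).round(1))
h=lambda p,z:g(p,z,5,322-396/5,200)
Q=[h(p,12) for p in[(436,96),(630,40),(686,215),(493,275)]]
m=np.mean(Q,0);X=(Q[0]+Q[1]-Q[2]-Q[3])/2;Y=(Q[0]+Q[3]-Q[1]-Q[2])/2
print("pallet",m,np.linalg.norm(X),np.linalg.norm(Y),np.degrees(np.arctan2(X[1],X[0])),np.degrees(np.arctan2(-Y[0],Y[1])))
print("blue ends",h((557,133),52),h((592,232),52))
E
```

```text
dock c [736.9 182. ]
dock c [742.   -7.7]
dock c [382.  -16.9]
dock c [378.4 173. ]
[559.84652597  82.60681531] 359.34265550016613 189.87927307346806 yawX 1.4493825640053695 yawY 1.2988764682814917
buf [117.2  -2.3]
nose [ 0.8 49.2]
Lrail in low [-44.4  63.1]
Lrail in hi [54.3 59.4]
Rrail in low [-46.8 -64.1]
R in hi [ -7.5 -63.7]
Lplate [90.8 50.4]
Rplate [ 88.9 -55.1]
Ltip [-91.  74.]
Rtip [-91.4 -77.6]
yoke top [154.8  -4. ]
pallet [ 492.23496667 -249.61334936] 107.61990812562209 119.56275500053484 16.871930548272168 16.773407816883655
blue ends [ 506.06189556 -235.80368399] [ 450.79790027 -254.4728585 ]
```

>>> servo_tool(steps=[[[0.024,-0.03,0],[0,0,-7],1],[[0.024,-0.03,0],[0,0,-7],1],[[0.024,-0.03,0],[0,0,-7],1],[[0.024,-0.03,0],[0,0,-7],1],[[0.024,-0.03,0],[0,0,-7],1],[[0.024,-0.03,0],[0,0,-7],1],[[0.024,-0.03,0],[0,0,-7],1],[[0.024,-0.03,0],[0,0,-7],1]])

```text
t: 0.77
ee_pos: [364.0, 359.3, 222.5]
orientation: [-1.852, -2.538, 0.001]
ft_force: [0.8, 0.4, 0.0]
width: 87.8
grasp_force: 0.0
```

>>> servo_tool(steps=[[[0.012,-0.038,0],[0,0,-7],1],[[0.012,-0.038,0],[0,0,-7],1],[[0.012,-0.038,0],[0,0,-7],1],[[0.012,-0.038,0],[0,0,-7],1],[[0.012,-0.038,0],[0,0,-7],1],[[0.012,-0.038,0],[0,0,-7],1],[[0.012,-0.038,0],[0,0,-7],1],[[0.012,-0.038,0],[0,0,-7],1]])

```text
t: 1.43
ee_pos: [459.3, 55.1, 222.6]
orientation: [-2.827, -1.371, 0.0]
ft_force: [0.5, 1.1, -0.8]
width: 87.5
grasp_force: 0.0
```

>>> servo_tool(steps=[[[0.002,-0.038,0],[0,0,-5],1],[[0.002,-0.038,0],[0,0,-5],1],[[0.002,-0.038,0],[0,0,-5],1],[[0.002,-0.038,0],[0,0,-5],1],[[0.002,-0.038,0],[0,0,-5],1],[[0.002,-0.038,0],[0,0,-5],1],[[0.002,-0.038,0],[0,0,-5],1],[[0,0,0],[0,0,0],1]])

```text
t: 2.1
ee_pos: [473.9, -214.5, 222.8]
orientation: [3.106, 0.453, 0.002]
ft_force: [1.1, -0.5, 0.2]
width: 87.7
grasp_force: 0.0
```

```bash
cat >> h.py <<'E'
def yaw(o):
    R=cv2.Rodrigues(np.array(o["orientation"],float))[0]; return np.degrees(np.arctan2(R[1,1],R[0,1])),R[:,2]
E
python3 - <<'E'
from h import *
import pickle
o,d=grab("wrist","pics/w1.png"); pickle.dump((o,d),open("w1.pkl","wb")); print(o["ee_pos"],yaw(o),o["qpos"],o["ft_force"],T(o,d)[1])
E
```

```text
[ 473.86553566 -214.5384052   222.7885286 ] (np.float64(-73.41494720877903), array([ 0.00138372, -0.0021923 , -0.99999664])) [-4.47189580e-01  2.68520945e-01  1.86134249e+00 -1.62813596e-03
  1.00953413e+00  8.35007166e-01] [ 1.14157009 -0.49318584  0.20662641] [ 548.02421804 -193.43847312  384.43379361]
```

View pics/w1.png

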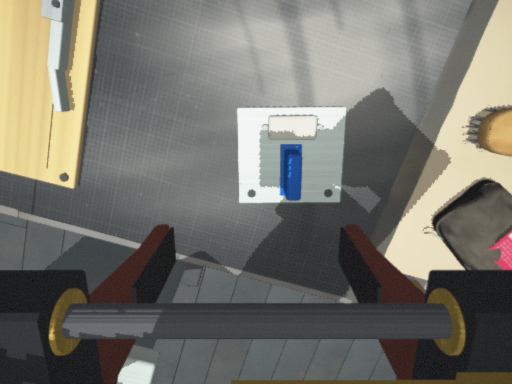

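The wrist view shows the pallet with corners at (238,107), (346,107), (341,203) and (240,204). The fin top runs from (291,145) to (294,199), and the plaster is away from the robot.

```bash
python3 - <<'E'
from h import *
import pickle
o,d=pickle.load(open("w1.pkl","rb"))
Q=[ray(o,d,u,v,12)[:2] for u,v in[(238,107),(346,107),(341,203),(240,204)]]
m=np.mean(Q,0);X=(Q[0]+Q[1]-Q[2]-Q[3])/2;Y=(Q[0]+Q[3]-Q[1]-Q[2])/2
a=np.arctan2(X[1],X[0])
print("pallet",m,np.linalg.norm(X),np.linalg.norm(Y),np.degrees(a),np.degrees(np.arctan2(-Y[0],Y[1])))
print("grip",m-15*np.array([np.cos(a),np.sin(a)]))
c=d["color"].astype(int);P=cloud(o,d)
b=(c[...,0]>110)&(c[...,2]<60)&(c[...,1]<110)
v,u=np.nonzero(b); print(u.min(),u.max(),v.min(),v.max())
q=P[b&(P[...,2]>45)&(P[...,2]<58)];print(cv2.minAreaRect(q[:,:2].astype(np.float32)),q.mean(0),len(q))
for u,v in[(71,175),(65,177)]: print("dock BR corner",ray(o,d,u,v,10))
E
```

```text
pallet [ 493.40021106 -251.74161781] 110.9283315607576 118.75741433111365 17.360003062161393 16.854999561803712
grip [ 479.08347831 -256.21723658]
281 301 145 199
((479.9141540527344, -254.48069763183594), (48.31508255004883, 14.969964027404785), 16.923542022705078) [ 480.1808684  -254.48666861   51.24574591] 619
dock BR corner [400.52788192 -13.74227581  10.        ]
dock BR corner [396.15234801  -7.39494076  10.        ]
```

>>> servo_tool(steps=[[[0.0007,-0.005,-0.02],[0,0,0.3],1],[[0.0007,-0.005,-0.02],[0,0,0],1],[[0.0007,-0.005,-0.02],[0,0,0],1],[[0.0007,-0.005,-0.02],[0,0,0],1],[[0.0007,-0.005,-0.02],[0,0,0],1],[[0.0007,-0.005,-0.02],[0,0,0],1],[[0.0007,-0.005,-0.015],[0,0,0],1],[[0.0007,-0.005,-0.015],[0,0,0],1]])

```text
t: 2.82
ee_pos: [478.5, -247.6, 71.4]
orientation: [-3.104, -0.478, 0.002]
ft_force: [0.4, -0.5, 0.3]
width: 87.9
grasp_force: 0.0
```

>>> servo_tool(steps=[[[0,0,-0.015],[0,0,0],0.5],[[0,0,-0.013],[0,0,0],0.2],[[0,0,-0.01],[0,0,0],0],[[0,0,-0.008],[0,0,0],-0.2],[[0,0,-0.004],[0,0,0],-0.3],[[0,0,0],[0,0,0],-0.4],[[0,0,0],[0,0,0],-0.5],[[0,0,0],[0,0,0],-0.55]])

```text
t: 3.48
ee_pos: [479.4, -249.1, 23.3]
orientation: [3.105, 0.475, 0.001]
ft_force: [0.7, 0.3, 0.2]
width: 38.2
grasp_force: 0.0
```

>>> servo_tool(steps=[[[0,0,0],[0,0,0],-0.6],[[0,0,0],[0,0,0],-0.7],[[0,0,0],[0,0,0],-0.85],[[0,0,0],[0,0,0],-1],[[0,0,0],[0,0,0],-1],[[0,0,0],[0,0,0],-1],[[0,0,0],[0,0,0],-1],[[0,0,0],[0,0,0],-1]])

```text
t: 4.15
ee_pos: [479.6, -249.5, 23.2]
orientation: [3.104, 0.475, 0.002]
ft_force: [0.6, -2.1, 5.3]
width: 15.6
grasp_force: 30.0
```

>>> servo_tool(steps=[[[0,0,0.004],[0,0,0],-1],[[0,0,0.008],[0,0,0],-1],[[0,0,0.012],[0,0,0],-1],[[0,0,0.012],[0,0,0],-1],[[0,0,0.012],[0,0,0],-1],[[0,0,0.012],[0,0,0],-1],[[0,0,0.01],[0,0,0],-1],[[0,0,0],[0,0,0],-1]])

```text
t: 4.82
ee_pos: [480.4, -249.7, 95.4]
orientation: [3.103, 0.474, 0.005]
ft_force: [0.2, -0.2, -4.6]
width: 15.8
grasp_force: 29.9
```

>>> servo_tool(steps=[[[-0.003,0.01,0],[0,0,-1],-1],[[-0.006,0.022,0],[0,0,-1],-1],[[-0.006,0.022,0],[0,0,-1],-1],[[-0.006,0.022,0],[0,0,-1],-1],[[-0.006,0.022,0],[0,0,-1],-1],[[-0.006,0.022,0],[0,0,-1],-1],[[-0.006,0.022,0],[0,0,-1],-1],[[-0.006,0.022,0],[0,0,-1],-1]])

```text
t: 5.48
ee_pos: [433.4, -84.0, 92.7]
orientation: [-3.131, -0.255, 0.0]
ft_force: [0.0, 0.6, -4.2]
width: 16.0
grasp_force: 29.9
```

>>> servo_tool(steps=[[[-0.006,0.024,0],[0,0,-1],-1],[[-0.006,0.024,0],[0,0,-1],-1],[[-0.006,0.024,0],[0,0,-1],-1],[[-0.006,0.024,0],[0,0,-1],-1],[[-0.006,0.024,0],[0,0,-1],-1],[[-0.006,0.024,0],[0,0,-1],-1],[[-0.004,0.014,0],[0,0,-1],-1],[[-0.002,0.007,0],[0,0,-1],-1]])

```text
t: 6.15
ee_pos: [391.2, 81.6, 92.7]
orientation: [-3.141, -0.039, 0.001]
ft_force: [0.4, -0.7, -4.1]
width: 15.9
grasp_force: 29.9
```

>>> servo_tool(steps=[[[0,0,0],[0,0,0],-1],[[0,0,0],[0,0,0],-1],[[0,0,0],[0,0,0],-1],[[0,0,0],[0,0,0],-1],[[0,0,0],[0,0,0],-1],[[0,0,0],[0,0,0],-1],[[0,0,0],[0,0,0],-1],[[0,0,0],[0,0,0],-1]])

```text
t: 6.82
ee_pos: [392.0, 79.8, 92.7]
orientation: [3.141, 0.037, -0.0]
ft_force: [0.3, 0.5, -5.1]
width: 16.0
grasp_force: 29.9
```

```bash
python3 - <<'E'
from h import *
import pickle
o,d=grab("wrist","pics/w2.png"); pickle.dump((o,d),open("w2.pkl","wb")); print(o["ee_pos"],yaw(o),o["qpos"],o["ft_force"],T(o,d)[1])
E
```

```text
[392.01694872  79.79950897  92.66371443] (np.float64(-88.63922120910833), array([-4.11692345e-05, -1.89866813e-05, -9.99999999e-01])) [ 1.71076479e-01  3.35651967e-01  2.19558782e+00 -2.04132671e-05
  6.10396664e-01  1.71813946e+00] [ 0.34366652  0.49969585 -5.09505632] [469.58955965  80.38935773 254.25234733]
```

View pics/w2.png

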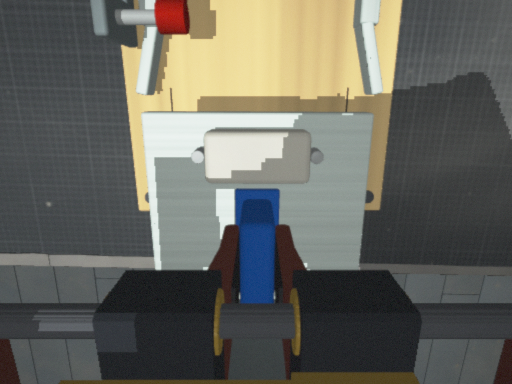

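The wrist view shows the held pallet's front corners at (143,114) and (371,113). The dock base edges run left (124,55)→(139,210) and right (400,0)→(382,210). The rail tips are at (145,93) and (374,93). The catch pivot (red) is at (172,16).

```bash
python3 - <<'E'
from h import *
import pickle
o,d=pickle.load(open("w2.pkl","rb"))
t=o["ee_pos"][:2]
for n,u,v,z in[("palL",143,114,81.5),("palR",371,113,81.5),("palL2",154,265,81.5),("palR2",362,265,81.5),("baseL",124,55,10),("baseBL",139,210,10),("baseR",400,0,10),("baseBR",382,210,10),("tipL in",153,92,28),("tipR in",367,93,28),("bendL in",162,28,28),("bendR in",360,22,28),("markL",172,110,10),("markR",347,110,10),("markL",171,88,10),("markR",348,88,10),("holeL",150,197,10),("holeR",369,197,10),("finTopfront",257,190,121.5)]:
    print(n,ray(o,d,u,v,z)[:2].round(1))
E
```

```text
palL [458.4 138. ]
palR [461.6  22. ]
palL2 [372.7 137.8]
palR2 [375.5  16.9]
baseL [493. 172.]
baseBL [380.3 170.2]
baseR [531.  -12.4]
baseBR [384.8 -19.6]
tipL in [469.1 148.2]
tipR in [471.8   8.1]
bendL in [507.5 140.2]
bendR in [513.8  17.4]
markL [457.  140.8]
markR [460.   15.4]
markL [472.1 140.8]
markR [475.   16.2]
holeL [391.2 160.9]
holeR [395.2  -8.2]
finTopfront [431.1  79.3]
```

```bash
python3 - <<'E'
from h import *
import pickle
o,d=pickle.load(open("w2.pkl","rb")); P=cloud(o,d)
def fit(b):
    q=np.concatenate([P[v0:v1,u0:u1].reshape(-1,3) for u0,u1,v0,v1 in b]); m=np.median(q,0); q=q[abs(q[:,2]-m[2])<12]
    A=np.c_[q[:,:2]-q[:,:2].mean(0),np.ones(len(q))]; s=np.linalg.lstsq(A,q[:,2],rcond=None)[0]; print(q.mean(0).round(1),np.degrees(s[:2]).round(2),(q[:,2]-A@s).std().round(2))
fit([(160,190,125,255),(330,355,125,255),(160,355,116,124)])
fit([(200,320,60,100)])
fit([(215,300,135,180)])
E
```

```text
[425.7  82.   80.9] [-0.09  0.04] 0.62
[479.2  78.6   9.5] [-0.17 -0.  ] 0.71
[440.4  79.5  96.9] [-0.12  0.03] 0.63
```

>>> servo_tool(steps=[[[0,-0.0018,-0.004],[0,0,0],-1],[[0,0,-0.009],[0,0,0],-1],[[0,0,-0.01],[0,0,0],-1],[[0,0,-0.01],[0,0,0],-1],[[0,0,-0.01],[0,0,0],-1],[[0,0,-0.008],[0,0,0],-1],[[0,0,-0.004],[0,0,0],-1],[[0,0,0],[0,0,0],-1]])

```text
t: 7.53
ee_pos: [391.3, 78.1, 36.6]
orientation: [3.141, 0.038, -0.003]
ft_force: [0.7, 0.3, -4.9]
width: 15.7
grasp_force: 29.9
```

>>> servo_tool(steps=[[[0,0,-0.001],[0,0,0],-1],[[0,0,-0.001],[0,0,0],-1],[[0,0,-0.0005],[0,0,0],-1],[[0,0,-0.0005],[0,0,0],-1],[[0,0,-0.0005],[0,0,0],-1],[[0,0,0],[0,0,0],-1],[[0,0,0],[0,0,0],-1],[[0,0,0],[0,0,0],-1]])

```text
t: 8.2
ee_pos: [392.0, 78.2, 34.3]
orientation: [-3.141, -0.038, -0.0]
ft_force: [-0.1, 0.5, -4.4]
width: 15.7
grasp_force: 29.9
```

>>> servo_tool(steps=[[[0,0,-0.0005],[0,0,0],-1],[[0,0,-0.0005],[0,0,0],-1],[[0,0,-0.0003],[0,0,0],-1],[[0,0,0],[0,0,0],-1],[[0,0,0],[0,0,0],-1],[[0,0,0],[0,0,0],-1],[[0,0,0],[0,0,0],-1],[[0,0,0],[0,0,0],-1]])

```text
t: 8.87
ee_pos: [392.0, 78.3, 33.2]
orientation: [-3.141, -0.038, -0.0]
ft_force: [-2.9, -0.3, 6.0]
width: 15.8
grasp_force: 29.9
```

```bash
python3 - <<'E'
from h import *
import pickle
o,d=grab("wrist","pics/w3.png"); pickle.dump((o,d),open("w3.pkl","wb")); print(o["ee_pos"],yaw(o),o["ft_force"],o["moment"])
E
```

```text
[392.0114776   78.25365811  33.20961885] (np.float64(-88.61417486787032), array([ 2.70586413e-04,  4.40924259e-05, -9.99999962e-01])) [-2.89793334 -0.32747641  6.03947011] [-0.13037382  0.3865125  -0.0034587 ]
```

View pics/w3.png

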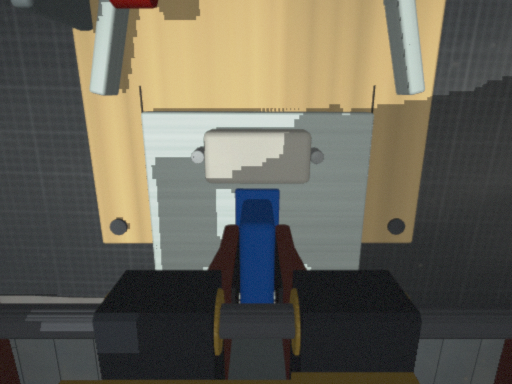

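The pallet's front corners (142,113) and (372,112) sit centred between the rail tips at 113 and 401 and the floor marks, so it's aligned. I'll ease the down-pressure and slide.

>>> servo_tool(steps=[[[0,0,0.0003],[0,0,0],-1],[[0.002,5e-05,0.0001],[0,0,0],-1],[[0.006,0.00014,0],[0,0,0],-1],[[0.007,0.00016,0],[0,0,0],-1],[[0.008,0.0002,0],[0,0,0],-1],[[0.008,0.0002,0],[0,0,0],-1],[[0.006,0.00015,0],[0,0,0],-1],[[0.003,0.0001,0],[0,0,0],-1]])

```text
t: 9.58
ee_pos: [433.5, 79.3, 33.2]
orientation: [-3.141, -0.038, -0.002]
ft_force: [-1.2, -0.9, -0.2]
width: 15.7
grasp_force: 30.0
```

>>> servo_tool(steps=[[[0.003,0.0001,0],[0,0,0],-1],[[0.003,0.0001,0],[0,0,0],-1],[[0.003,0.0001,0],[0,0,0],-1],[[0.003,0.0001,0],[0,0,0],-1],[[0.003,0.0,0],[0,0,0],-1],[[0.003,0.0001,0],[0,0,0],-1],[[0.003,0.0,0],[0,0,0],-1],[[0.001,0,0],[0,0,0],-1]])

```text
t: 10.25
ee_pos: [454.9, 79.8, 33.2]
orientation: [-3.141, -0.038, -0.002]
ft_force: [-0.3, -0.4, -2.2]
width: 16.1
grasp_force: 30.0
```

>>> servo_tool(steps=[[[0.003,0.0001,0],[0,0,0],-1],[[0.003,0.0001,0],[0,0,0],-1],[[0.003,0.0,0],[0,0,0],-1],[[0.003,0.0001,0],[0,0,0],-1],[[0.003,0.0,0],[0,0,0],-1],[[0.002,0.0001,0],[0,0,0],-1],[[0.002,0.0,0],[0,0,0],-1],[[0.001,0,0],[0,0,0],-1]])

```text
t: 10.92
ee_pos: [474.4, 80.2, 33.3]
orientation: [-3.141, -0.038, -0.001]
ft_force: [0.0, 0.4, -3.7]
width: 15.9
grasp_force: 30.0
```

>>> servo_tool(steps=[[[0.0015,0.0001,0],[0,0,0],-1],[[0.0015,0,0],[0,0,0],-1],[[0.0015,0.0001,0],[0,0,0],-1],[[0.0015,0,0],[0,0,0],-1],[[0.0015,0,0],[0,0,0],-1],[[0.0015,0.0001,0],[0,0,0],-1],[[0.0015,0,0],[0,0,0],-1],[[0.0015,0,0],[0,0,0],-1]])

```text
t: 11.58
ee_pos: [486.0, 80.4, 33.2]
orientation: [3.141, 0.038, -0.0]
ft_force: [-1.5, -0.1, -2.3]
width: 15.9
grasp_force: 30.0
```

>>> servo_tool(steps=[[[0.0015,0.0001,0],[0,0,0],-1],[[0.0015,0,0],[0,0,0],-1],[[0.0015,0.0001,0],[0,0,0],-1],[[0.0015,0,0],[0,0,0],-1],[[0.0015,0,0],[0,0,0],-1],[[0.0015,0.0001,0],[0,0,0],-1],[[0.0015,0,0],[0,0,0],-1],[[0.0015,0,0],[0,0,0],-1]])

```text
t: 12.25
ee_pos: [498.3, 80.8, 33.3]
orientation: [-3.141, -0.038, -0.0]
ft_force: [-0.1, 0.3, -4.7]
width: 16.1
grasp_force: 30.0
```

```bash
python3 - <<'E'
from h import *
o,d=grab("wrist"); o,e=grab("scene")
A=cv2.resize(d["color"][:300],(640,375)); B=cv2.resize(e["color"][160:250,180:310],None,fx=4.9,fy=4.9,interpolation=cv2.INTER_CUBIC)[:220,:640] if 0 else cv2.resize(e["color"][165:245,180:310],(340,209),interpolation=cv2.INTER_CUBIC)
B=cv2.copyMakeBorder(B,0,0,0,300,cv2.BORDER_CONSTANT); cv2.imwrite("pics/c4.png",np.vstack([A,B])); print(o["ft_force"],o["ee_pos"])
E
```

```text
[ 0.08484683  0.02700112 -5.46197646] [498.73887101  80.80463449  33.33757234]
```

View pics/c4.png

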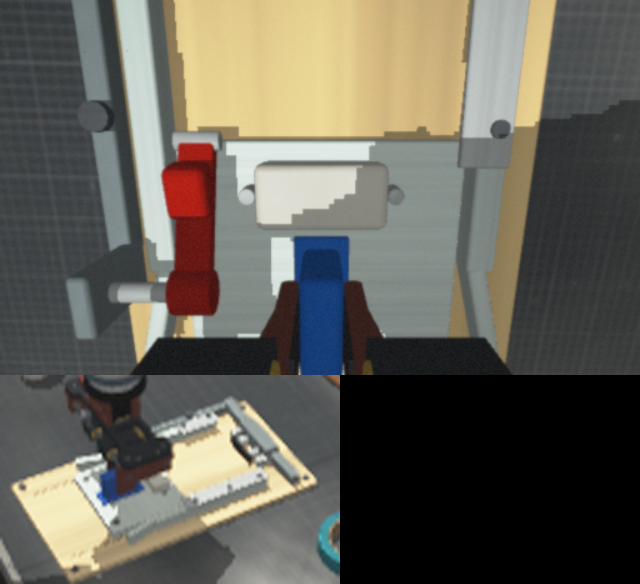

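The composite shows the pallet's front edge under the right lip and level with the catch roller at (197,140), inside the rails. I'll continue slowly.

>>> servo_tool(steps=[[[0.001,0,-0.0002],[0,0,0],-1],[[0.001,0,0],[0,0,0],-1],[[0.001,0.0001,0],[0,0,0],-1],[[0.001,0,0],[0,0,0],-1],[[0.001,0,0],[0,0,0],-1],[[0.001,0,0],[0,0,0],-1],[[0.001,0.0001,0],[0,0,0],-1],[[0.001,0,0],[0,0,0],-1]])

```text
t: 13.02
ee_pos: [505.7, 80.9, 33.2]
orientation: [3.141, 0.038, -0.001]
ft_force: [-5.0, -0.1, 4.5]
width: 15.8
grasp_force: 30.0
```

>>> servo_tool(steps=[[[0.0015,0,0],[0,0,0],-1],[[0.0015,0,0],[0,0,0],-1],[[0.0015,0.0001,0],[0,0,0],-1],[[0.0015,0,0],[0,0,0],-1],[[0.0015,0,0],[0,0,0],-1],[[0.0015,0.0001,0],[0,0,0],-1],[[0.0015,0,0],[0,0,0],-1],[[0.0015,0,0],[0,0,0],-1]])

```text
t: 13.68
ee_pos: [517.8, 81.1, 33.2]
orientation: [3.141, 0.038, -0.001]
ft_force: [-5.1, 0.6, 5.1]
width: 16.1
grasp_force: 30.0
```

>>> servo_tool(steps=[[[0.002,0,0.0001],[0,0,0],-1],[[0.003,0.0001,0],[0,0,0],-1],[[0.003,0.0001,0],[0,0,0],-1],[[0.003,0,0],[0,0,0],-1],[[0.003,0.0001,0],[0,0,0],-1],[[0.003,0.0001,0],[0,0,0],-1],[[0.003,0,0],[0,0,0],-1],[[0.003,0.0001,0],[0,0,0],-1]])

```text
t: 14.35
ee_pos: [541.2, 81.6, 33.2]
orientation: [3.141, 0.038, -0.0]
ft_force: [-4.6, -0.7, 5.5]
width: 16.3
grasp_force: 30.0
```

>>> servo_tool(steps=[[[0.003,0,0],[0,0,0],-1],[[0.003,0.0001,0],[0,0,0],-1],[[0.003,0.0001,0],[0,0,0],-1],[[0.003,0,0],[0,0,0],-1],[[0.003,0.0001,0],[0,0,0],-1],[[0.003,0.0001,0],[0,0,0],-1],[[0.003,0,0],[0,0,0],-1],[[0.003,0.0001,0],[0,0,0],-1]])

```text
t: 15.02
ee_pos: [565.3, 82.1, 33.2]
orientation: [3.141, 0.038, -0.0]
ft_force: [-3.8, 0.3, 4.0]
width: 15.7
grasp_force: 30.0
```

>>> servo_tool(steps=[[[0.002,0,0],[0,0,0],-1],[[0.002,0.0001,0],[0,0,0],-1],[[0.002,0,0],[0,0,0],-1],[[0.002,0,0],[0,0,0],-1],[[0.002,0.0001,0],[0,0,0],-1],[[0.002,0.0001,0],[0,0,0],-1],[[0.002,0,0],[0,0,0],-1],[[0.002,0,0],[0,0,0],-1]])

```text
t: 15.68
ee_pos: [581.1, 82.4, 33.3]
orientation: [-3.141, -0.038, 0.0]
ft_force: [-5.7, 0.5, 4.1]
width: 15.6
grasp_force: 30.0
```

Next I'll use slower steps to feel for the buffer.

>>> servo_tool(steps=[[[0.001,0,0],[0,0,0],-1],[[0.001,0.0001,0],[0,0,0],-1],[[0.001,0,0],[0,0,0],-1],[[0.001,0,0],[0,0,0],-1],[[0.001,0.0001,0],[0,0,0],-1],[[0.001,0,0],[0,0,0],-1],[[0.001,0,0],[0,0,0],-1],[[0.001,0,0],[0,0,0],-1]])

```text
t: 16.35
ee_pos: [589.0, 82.6, 33.2]
orientation: [3.141, 0.038, -0.0]
ft_force: [-5.5, -0.8, 4.5]
width: 16.1
grasp_force: 30.0
```

>>> servo_tool(steps=[[[0.001,0,0],[0,0,0],-1],[[0.001,0.0001,0],[0,0,0],-1],[[0.001,0,0],[0,0,0],-1],[[0.001,0,0],[0,0,0],-1],[[0.001,0.0001,0],[0,0,0],-1],[[0.001,0,0],[0,0,0],-1],[[0.001,0,0],[0,0,0],-1],[[0.0,0,0],[0,0,0],-1]])

```text
t: 17.02
ee_pos: [596.3, 82.8, 33.2]
orientation: [-3.141, -0.038, -0.0]
ft_force: [-3.8, 0.4, 3.7]
width: 15.7
grasp_force: 30.0
```

```bash
python3 - <<'E'
from h import *
o,d=grab("wrist")
cv2.imwrite("pics/c5.png",cv2.resize(d["color"][:300],(800,469))); print(o["ft_force"],o["ee_pos"])
E
```

```text
[-3.8192429   0.39999506  3.71391832] [596.27291513  82.82529277  33.2347902 ]
```

View pics/c5.png

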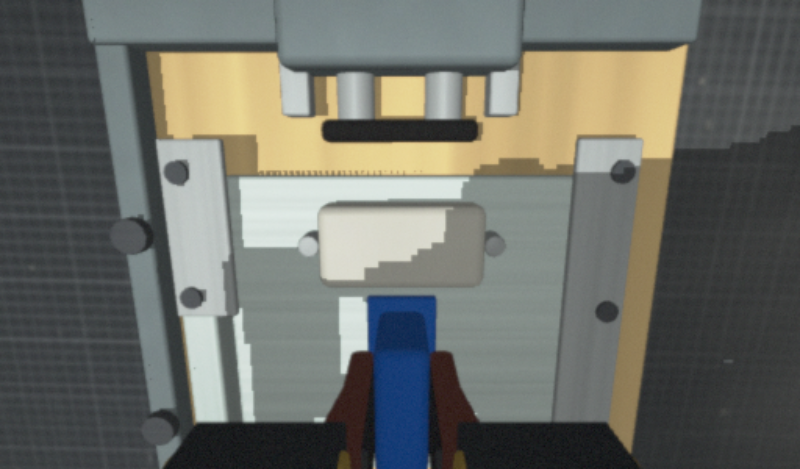

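The view shows the pallet's front edge at v=176 and the buffer face at v≈141, a gap of about 11 mm. It's centred between the lips.

>>> servo_tool(steps=[[[0.001,0,0.0001],[0,0,0],-1],[[0.001,0.0001,0],[0,0,0],-1],[[0.001,0,0],[0,0,0],-1],[[0.001,0,0],[0,0,0],-1],[[0.001,0.0001,0],[0,0,0],-1],[[0.001,0,0],[0,0,0],-1],[[0.001,0,0],[0,0,0],-1],[[0.001,0,0],[0,0,0],-1]])

```text
t: 17.73
ee_pos: [604.0, 83.0, 33.2]
orientation: [-3.141, -0.038, 0.0]
ft_force: [-4.0, -0.5, 3.6]
width: 15.9
grasp_force: 30.0
```

>>> servo_tool(steps=[[[0.0005,0,0],[0,0,0],-1],[[0.0005,0.0001,0],[0,0,0],-1],[[0.0005,0,0],[0,0,0],-1],[[0.0005,0,0],[0,0,0],-1],[[0.0005,0,0],[0,0,0],-1],[[0.0005,0,0],[0,0,0],-1],[[0.0005,0,0],[0,0,0],-1],[[0.0005,0,0],[0,0,0],-1]])

```text
t: 18.4
ee_pos: [607.1, 83.1, 33.2]
orientation: [3.141, 0.038, -0.003]
ft_force: [-8.0, -0.0, 7.0]
width: 15.8
grasp_force: 30.0
```

>>> servo_tool(steps=[[[0.0005,0,0],[0,0,0],-1],[[0.0005,0.0001,0],[0,0,0],-1],[[0.0005,0,0],[0,0,0],-1],[[0.0005,0,0],[0,0,0],-1],[[0.0,0,0],[0,0,0],-1],[[0.0,0,0],[0,0,0],-1],[[0.0,0,0],[0,0,0],-1],[[0.0,0,0],[0,0,0],-1]])

```text
t: 19.07
ee_pos: [608.7, 83.1, 33.2]
orientation: [3.141, 0.038, -0.004]
ft_force: [-8.5, -0.5, 6.9]
width: 15.8
grasp_force: 30.0
```

>>> servo_tool(steps=[[[0.0005,0,0.0001],[0,0,0],-1],[[0.0005,0,0],[0,0,0],-1],[[0.0005,0,0],[0,0,0],-1],[[0.0005,0,0],[0,0,0],-1],[[0.0,0,0],[0,0,0],-1],[[0.0,0,0],[0,0,0],-1],[[0.0,0,0],[0,0,0],-1],[[0.0,0,0],[0,0,0],-1]])

```text
t: 19.73
ee_pos: [610.5, 83.2, 33.2]
orientation: [3.141, 0.038, -0.004]
ft_force: [-9.7, -0.2, 6.4]
width: 16.0
grasp_force: 30.0
```

```bash
python3 - <<'E'
from h import *
o,d=grab("wrist"); o2,e=grab("scene")
A=d["color"][:300]; B=cv2.resize(e["color"][170:230,185:305],(512,256),interpolation=cv2.INTER_CUBIC)
cv2.imwrite("pics/c6.png",np.vstack([A,B])); print(o["ft_force"],o["ee_pos"])
E
```

```text
[-9.65116897 -0.17071736  6.41502007] [610.51780575  83.19026969  33.24232432]
```

View pics/c6.png

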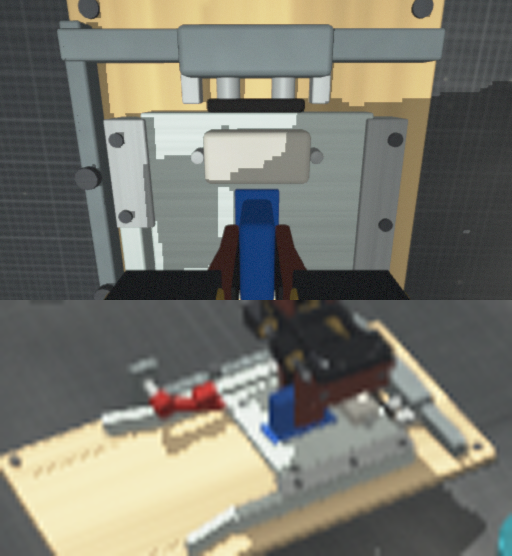

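>>> servo_tool(steps=[[[0.0004,0,0.0001],[0,0,0],-1],[[0.0004,0,0],[0,0,0],-1],[[0.0004,0,0],[0,0,0],-1],[[0.0,0,0],[0,0,0],-1],[[0.0,0,0],[0,0,0],-1],[[0.0,0,0],[0,0,0],-1],[[0.0,0,0],[0,0,0],-1],[[0.0,0,0],[0,0,0],-1]])

```text
t: 20.5
ee_pos: [611.5, 83.2, 33.3]
orientation: [3.141, 0.038, -0.005]
ft_force: [-10.1, -0.1, 6.0]
width: 15.7
grasp_force: 30.0
```

```bash
python3 - <<'E'
from h import *
o,e=grab("scene"); o2,t=grab("top")
B=cv2.resize(e["color"][180:225,195:255],(800,600),interpolation=cv2.INTER_CUBIC)
cv2.imwrite("pics/c7.png",B); print(o["ft_force"],o["ee_pos"])
P=cloud(o,e);c=e["color"].astype(int);r=(c[...,2]>110)&(c[...,1]<60)&(c[...,0]<60)&(np.mgrid[:384,:512][1]<270)&(np.mgrid[:384,:512][1]>190)&(np.mgrid[:384,:512][0]>170)&(np.mgrid[:384,:512][0]<230)
import pickle
e0=pickle.load(open("scene0.pkl","rb"))[1]; c0=e0["color"].astype(int)
r0=(c0[...,2]>110)&(c0[...,1]<60)&(c0[...,0]<60)&(np.mgrid[:384,:512][1]<270)&(np.mgrid[:384,:512][1]>190)&(np.mgrid[:384,:512][0]>170)&(np.mgrid[:384,:512][0]<230)
for m in(r0,r):
    v,u=np.nonzero(m); print(len(u),np.round([u.min(),u.max(),v.min(),v.max(),u.mean(),v.mean()],1)); print([(k,v[u==k].mean().round(1)) for k in range(u.min(),u.max()+1,3) if (u==k).any()])
E
```

```text
[-10.09866451  -0.13118331   6.011986  ] [611.53547114  83.19343401  33.25942482]
29 [220.  235.  193.  195.  227.5 194. ]
[(220, np.float64(193.0)), (223, np.float64(194.0)), (226, np.float64(194.5)), (229, np.float64(194.5)), (232, np.float64(193.5)), (235, np.float64(194.0))]
28 [220.  235.  193.  195.  227.5 194. ]
[(220, np.float64(193.0)), (223, np.float64(194.0)), (226, np.float64(194.5)), (229, np.float64(195.0)), (232, np.float64(193.5)), (235, np.float64(194.0))]
```

View pics/c7.png

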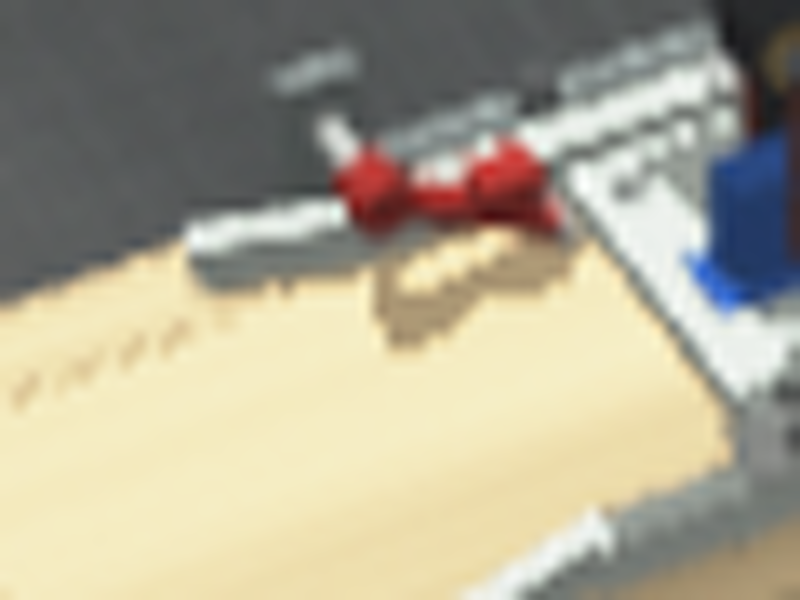

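The catch silhouette (pixels 220–235, 193–195) matches its original fully down position. The nose sits behind the pallet's rear edge, so the catch has dropped. I'll ease back until the pallet rests on the catch, then release.

>>> servo_tool(steps=[[[-0.0005,0,0],[0,0,0],-1],[[-0.0005,0,0],[0,0,0],-1],[[-0.0005,0,0],[0,0,0],-1],[[-0.0005,0,0],[0,0,0],-1],[[-0.0005,0,0],[0,0,0],-1],[[-0.0005,0,0],[0,0,0],-1],[[0,0,0],[0,0,0],-1],[[0,0,0],[0,0,0],-1]])

```text
t: 21.27
ee_pos: [610.1, 83.2, 33.3]
orientation: [3.141, 0.038, -0.0]
ft_force: [-3.6, -0.7, -2.0]
width: 15.6
grasp_force: 30.0
```

>>> servo_tool(steps=[[[-0.0005,0,0],[0,0,0],-1],[[-0.0005,0,0],[0,0,0],-1],[[-0.0005,0,0],[0,0,0],-1],[[0,0,0],[0,0,0],-1],[[0,0,0],[0,0,0],-1],[[0,0,0],[0,0,0],-1],[[0,0,0],[0,0,0],-1],[[0,0,0],[0,0,0],-1]])

```text
t: 21.93
ee_pos: [608.4, 83.2, 33.3]
orientation: [3.141, 0.038, -0.001]
ft_force: [-3.3, -0.1, -4.6]
width: 15.5
grasp_force: 30.0
```

>>> servo_tool(steps=[[[-0.0005,0,-0.0001],[0,0,0],-1],[[-0.0005,0,0],[0,0,0],-1],[[0,0,0],[0,0,0],-1],[[0,0,0],[0,0,0],-1],[[0,0,0],[0,0,0],-1],[[0,0,0],[0,0,0],-1],[[0,0,0],[0,0,0],-1],[[0,0,0],[0,0,0],-1]])

```text
t: 22.6
ee_pos: [607.7, 83.2, 33.4]
orientation: [-3.141, -0.038, -0.0]
ft_force: [-2.8, -0.0, -6.5]
width: 16.1
grasp_force: 30.0
```

>>> servo_tool(steps=[[[0,0,-0.0002],[0,0,0],-1],[[0,0,0],[0,0,0],-1],[[0,0,0],[0,0,0],-0.6],[[0,0,0],[0,0,0],-0.4],[[0,0,0],[0,0,0],-0.3],[[0,0,0],[0,0,0],-0.2],[[0,0,0],[0,0,0],-0.2],[[0,0,0],[0,0,0],-0.2]])

```text
t: 23.27
ee_pos: [608.0, 83.3, 33.4]
orientation: [-3.141, -0.038, -0.001]
ft_force: [-1.2, -0.4, -0.1]
width: 35.0
grasp_force: 0.0
```

>>> servo_tool(steps=[[[0,0,0.003],[0,0,0],-0.2],[[0,0,0.006],[0,0,0],-0.2],[[0,0,0.012],[0,0,0],-0.2],[[0,0,0.02],[0,0,0],-0.2],[[0,0,0.025],[0,0,0],-0.2],[[0,0,0.025],[0,0,0],-0.2],[[0,0,0.02],[0,0,0],-0.2],[[0,0,0.01],[0,0,0],-0.2]])

```text
t: 23.93
ee_pos: [609.3, 83.4, 158.2]
orientation: [-3.141, -0.038, -0.008]
ft_force: [-0.2, -0.2, -0.1]
width: 34.7
grasp_force: 0.0
```

>>> servo_tool(steps=[[[-0.02,0,0.02],[0,0,0],-0.2],[[-0.03,0,0.02],[0,0,0],-0.2],[[-0.03,0,0.02],[0,0,0],-0.2],[[-0.03,0,0.02],[0,0,0],-0.2],[[-0.03,0,0.02],[0,0,0],-0.2],[[-0.02,0,0.01],[0,0,0],-0.2],[[0,0,0],[0,0,0],-0.2],[[0,0,0],[0,0,0],-0.2]])

```text
t: 24.6
ee_pos: [447.8, 83.3, 265.1]
orientation: [-3.141, -0.038, -0.004]
ft_force: [-0.1, 0.8, -0.5]
width: 35.0
grasp_force: 0.0
```

```bash
python3 - <<'E'
from h import *
import pickle
o,d=grab("wrist"); o2,e=grab("scene"); o3,t=grab("top")
print(o["ee_pos"],o["ft_force"])
e0=pickle.load(open("scene0.pkl","rb"))[1]
g=np.mgrid[:384,:512]
def red(c,b):
    c=c.astype(int); m=(c[...,2]>110)&(c[...,1]<60)&(c[...,0]<60); m&=(g[0]>b[0])&(g[0]<b[1])&(g[1]>b[2])&(g[1]<b[3]); return m
r0,r=[red(x["color"],(170,230,190,270)) for x in(e0,e)]; print(r0.sum(),r.sum(),(r0^r).sum())
P=cloud(o,d); W=red(d["color"],(0,384,0,512)); q=P[W&(P[...,2]>5)&(P[...,2]<75)]
print("red wrist",q.min(0),q.max(0))
c=d["color"].astype(int);b=(c[...,0]>110)&(c[...,2]<60)&(c[...,1]<110)&(P[...,2]>54)&(P[...,2]<70); q=P[b]
if len(q): print("fin",cv2.minAreaRect(q[:,:2].astype(np.float32)),q[:,2].mean())
# dock-frame height profile under catch: nose (y=49) and the pallet plate
a=np.radians(1.36);R=np.array([[np.cos(a),-np.sin(a)],[np.sin(a),np.cos(a)]])
L=(P[...,:2]-[561,80.3])@R
for x in range(-20,40,3):
    row=[]
    for y0,y1 in((40,50),(-20,20)):
        m=(abs(L[...,0]-x)<1.5)&(L[...,1]>y0)&(L[...,1]<y1); row.append(np.median(P[...,2][m]).round(1) if m.any() else None)
    print(x,row)
E
```

```text
[447.75062265  83.31316633 265.13227301] [-0.10197527  0.79546183 -0.50193824]
29 30 1
red wrist [503.31994225 120.93628293  19.4186515 ] [560.01636887 136.79952519  57.73967993]
fin ((598.2466430664062, 81.80612182617188), (33.78865051269531, 15.384733200073242), 1.1754131317138672) 60.50153096695549
-20 [np.float64(41.1), np.float64(9.4)]
-17 [np.float64(41.3), np.float64(9.6)]
-14 [np.float64(41.6), np.float64(9.4)]
-11 [np.float64(41.5), np.float64(9.4)]
-8 [np.float64(41.5), np.float64(9.6)]
-5 [np.float64(41.8), np.float64(9.3)]
-2 [np.float64(21.5), np.float64(9.6)]
1 [np.float64(20.1), np.float64(9.8)]
4 [np.float64(19.2), np.float64(9.9)]
7 [np.float64(21.3), np.float64(20.5)]
10 [np.float64(21.5), np.float64(21.5)]
13 [np.float64(21.5), np.float64(21.4)]
16 [np.float64(22.1), np.float64(22.7)]
19 [np.float64(21.8), np.float64(25.1)]
22 [np.float64(22.0), np.float64(33.3)]
25 [np.float64(21.6), np.float64(25.7)]
28 [np.float64(21.6), np.float64(58.2)]
31 [np.float64(21.8), np.float64(26.1)]
34 [np.float64(21.7), np.float64(26.3)]
37 [np.float64(22.1), np.float64(25.9)]
```

The catch nose is down, with its top at about 20 mm. That is right behind the flat pallet's rear edge, and the arm is clear.

```bash
python3 -c "
from workcell import close_job
print(close_job())"
```

```text
the job is handed in; nothing more can be done
None
```

The pallet is locked in the dock with the red catch fully down behind it, the gripper is clear, and the job was handed in at about 25 s with contact forces staying around 10 N.

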